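# Find the tea caddy that rattles and open it

### The job

The steel tea ball has been shut into one of the three identical tea caddies; the other two each hold a cake of pressed tea, which weighs the same but lies still. Lift them in turn and rock them gently end to end, lid on, until you feel which one has something rolling inside; put any that does not rattle back where it stood, closed. Stand the one that rattles on the chopping board and let go of it, then lift its lid off and lay it flat on the board beside the caddy, knob up, without disturbing the things around.

Things in the scene. Friction and masses are not known exactly. Their poses are not given: they have to be found in the camera images.
- caddy_a: One of three identical tea caddies: white enamel box, dark rolled rim, light wooden lid. 140 mm long (own x), 62 mm wide (own y), straight sides, 80 mm high without lid, 114 mm to the top of the knob. Origin: centre of its underside, z up. Named from left (a) to right (c), some 125 mm apart, on the worktop; any one of them may hold the loose tea ball.
- caddy_b: Like caddy_a in looks, size and origin. Closed, each weighs between 0.45 and 0.8 kg, drawn at random, so the weight does not tell which one holds the ball. The rules call the ball tea_ball_c0. In the other two lies a flat cake of pressed tea, also 0.15 kg, that stays where it is up to a lean of 20 degrees.
- caddy_c: Like caddy_a in looks, size and origin. The steel tea ball (38 mm, 0.15 kg) rolls 90 mm from end wall to end wall once its caddy leans more than about 8 degrees along its length, within 0.6 s at 16 degrees, and stays at that end when levelled: so level, after a lean to one end and after a lean to the other, the wrist feels loads that differ by 0.10 to 0.13 N m. For the others hardly at all (under 0.03).
- lid_a: Wooden lid of caddy_a, lifts straight off: plate 140 x 62 x 10 mm, knob 25 mm across and 24 mm tall in the middle, below it a plug 12 mm deep with 2 mm play in the mouth. Origin: centre of the plug's underside, z up, 68 mm above the caddy's origin when seated; the plate lies 12 to 22 mm, the knob 22 to 46 mm above the origin. 0.07 kg.
- lid_b: Lid of caddy_b, like lid_a.
- lid_c: Lid of caddy_c, like lid_a.
- board: Wooden chopping board lying on the worktop to the left, fixed: 180 mm (own x) by 240 mm (own y), 16 mm thick, flat. Origin: centre of its underside, so its top is 16 mm above. A caddy and its lid fit on it side by side along own y.
- mug: White spotted mug, 93 mm tall, behind the caddies. Origin: centre of its underside. A bystander.
- tea_carton: Red cardboard tea carton, 168 mm tall, behind the caddies. Origin: centre of its underside. A bystander.
- timer: Round red and white kitchen timer, 60 mm, behind the caddies. Origin: centre of its underside. A bystander.

How it is judged (in metres and radians):
On the way, in this order (a step that is already met when the one before it is completed fails the run):
1. the caddy with the ball in it is held clear of the worktop, its lid on, and rocked (leaning at least 6 degrees) (((horizontal distance between tea_ball_c0 and caddy_a below 0.075 m and height (world z) of caddy_a above 0.025 m and angle between caddy_a's own z axis and vertical above 0.105 rad and z of lid_a in the frame of caddy_a between 0.06 and 0.074 m) or (horizontal distance between tea_ball_c0 and caddy_b below 0.075 m and height (world z) of caddy_b above 0.025 m and angle between caddy_b's own z axis and vertical above 0.105 rad and z of lid_b in the frame of caddy_b between 0.06 and 0.074 m) or (horizontal distance between tea_ball_c0 and caddy_c below 0.075 m and height (world z) of caddy_c above 0.025 m and angle between caddy_c's own z axis and vertical above 0.105 rad and z of lid_c in the frame of caddy_c between 0.06 and 0.074 m))), for 0.1 s.
2. it stands closed on the board, let go of (((horizontal distance between tea_ball_c0 and caddy_a below 0.075 m and (z of caddy_a in the frame of board between 0.012 and 0.02 m and angle between caddy_a's own z axis and vertical below 0.08 rad and linear speed of caddy_a below 0.02 m/s and x of caddy_a in the frame of board between -0.055 and 0.055 m and y of caddy_a in the frame of board between -0.105 and 0.105 m) and contact force between the fingers and caddy_a below 0.1 N and z of lid_a in the frame of caddy_a between 0.06 and 0.074 m) or (horizontal distance between tea_ball_c0 and caddy_b below 0.075 m and (z of caddy_b in the frame of board between 0.012 and 0.02 m and angle between caddy_b's own z axis and vertical below 0.08 rad and linear speed of caddy_b below 0.02 m/s and x of caddy_b in the frame of board between -0.055 and 0.055 m and y of caddy_b in the frame of board between -0.105 and 0.105 m) and contact force between the fingers and caddy_b below 0.1 N and z of lid_b in the frame of caddy_b between 0.06 and 0.074 m) or (horizontal distance between tea_ball_c0 and caddy_c below 0.075 m and (z of caddy_c in the frame of board between 0.012 and 0.02 m and angle between caddy_c's own z axis and vertical below 0.08 rad and linear speed of caddy_c below 0.02 m/s and x of caddy_c in the frame of board between -0.055 and 0.055 m and y of caddy_c in the frame of board between -0.105 and 0.105 m) and contact force between the fingers and caddy_c below 0.1 N and z of lid_c in the frame of caddy_c between 0.06 and 0.074 m))), for 0.2 s.
3. its lid is lifted clear of it (((horizontal distance between tea_ball_c0 and caddy_a below 0.075 m and z of lid_a in the frame of caddy_a above 0.09 m) or (horizontal distance between tea_ball_c0 and caddy_b below 0.075 m and z of lid_b in the frame of caddy_b above 0.09 m) or (horizontal distance between tea_ball_c0 and caddy_c below 0.075 m and z of lid_c in the frame of caddy_c above 0.09 m))), for 0.1 s.
At the end, for the whole second after the job is handed in: The caddy that rattles stands upright on the board, its lid flat on the board beside it, knob up; the other two stand upright and closed within 40 mm of where they stood; all at rest (((horizontal distance between tea_ball_c0 and caddy_a below 0.075 m and (z of caddy_a in the frame of board between 0.012 and 0.02 m and angle between caddy_a's own z axis and vertical below 0.08 rad and linear speed of caddy_a below 0.02 m/s and x of caddy_a in the frame of board between -0.055 and 0.055 m and y of caddy_a in the frame of board between -0.105 and 0.105 m) and (z of lid_a in the frame of board between 0.012 and 0.021 m and angle between lid_a's own z axis and vertical below 0.08 rad and linear speed of lid_a below 0.02 m/s and x of lid_a in the frame of board between -0.08 and 0.08 m and y of lid_a in the frame of board between -0.115 and 0.115 m) and (z of lid_b in the frame of caddy_b between 0.06 and 0.074 m and distance of caddy_b from where it was at the start of the episode below 0.04 m and angle between caddy_b's own z axis and vertical below 0.08 rad and linear speed of caddy_b below 0.02 m/s) and (z of lid_c in the frame of caddy_c between 0.06 and 0.074 m and distance of caddy_c from where it was at the start of the episode below 0.04 m and angle between caddy_c's own z axis and vertical below 0.08 rad and linear speed of caddy_c below 0.02 m/s)) or (horizontal distance between tea_ball_c0 and caddy_b below 0.075 m and (z of caddy_b in the frame of board between 0.012 and 0.02 m and angle between caddy_b's own z axis and vertical below 0.08 rad and linear speed of caddy_b below 0.02 m/s and x of caddy_b in the frame of board between -0.055 and 0.055 m and y of caddy_b in the frame of board between -0.105 and 0.105 m) and (z of lid_b in the frame of board between 0.012 and 0.021 m and angle between lid_b's own z axis and vertical below 0.08 rad and linear speed of lid_b below 0.02 m/s and x of lid_b in the frame of board between -0.08 and 0.08 m and y of lid_b in the frame of board between -0.115 and 0.115 m) and (z of lid_a in the frame of caddy_a between 0.06 and 0.074 m and distance of caddy_a from where it was at the start of the episode below 0.04 m and angle between caddy_a's own z axis and vertical below 0.08 rad and linear speed of caddy_a below 0.02 m/s) and (z of lid_c in the frame of caddy_c between 0.06 and 0.074 m and distance of caddy_c from where it was at the start of the episode below 0.04 m and angle between caddy_c's own z axis and vertical below 0.08 rad and linear speed of caddy_c below 0.02 m/s)) or (horizontal distance between tea_ball_c0 and caddy_c below 0.075 m and (z of caddy_c in the frame of board between 0.012 and 0.02 m and angle between caddy_c's own z axis and vertical below 0.08 rad and linear speed of caddy_c below 0.02 m/s and x of caddy_c in the frame of board between -0.055 and 0.055 m and y of caddy_c in the frame of board between -0.105 and 0.105 m) and (z of lid_c in the frame of board between 0.012 and 0.021 m and angle between lid_c's own z axis and vertical below 0.08 rad and linear speed of lid_c below 0.02 m/s and x of lid_c in the frame of board between -0.08 and 0.08 m and y of lid_c in the frame of board between -0.115 and 0.115 m) and (z of lid_a in the frame of caddy_a between 0.06 and 0.074 m and distance of caddy_a from where it was at the start of the episode below 0.04 m and angle between caddy_a's own z axis and vertical below 0.08 rad and linear speed of caddy_a below 0.02 m/s) and (z of lid_b in the frame of caddy_b between 0.06 and 0.074 m and distance of caddy_b from where it was at the start of the episode below 0.04 m and angle between caddy_b's own z axis and vertical below 0.08 rad and linear speed of caddy_b below 0.02 m/s)))); the robot touches nothing.
It fails at once if a lid comes off a caddy that does not rattle ((z of lid_a in the frame of caddy_a above 0.085 m and not (horizontal distance between tea_ball_c0 and caddy_a below 0.075 m)) or (z of lid_b in the frame of caddy_b above 0.085 m and not (horizontal distance between tea_ball_c0 and caddy_b below 0.075 m)) or (z of lid_c in the frame of caddy_c above 0.085 m and not (horizontal distance between tea_ball_c0 and caddy_c below 0.075 m))).
It fails at once if a caddy is thrown about or dropped (faster than 0.7 m/s) or tipped over 45 degrees: rock gently (linear speed of any of caddy_a, caddy_b, caddy_c above 0.7 m/s or angle between any of caddy_a, caddy_b, caddy_c's own z axis and vertical above 0.785 rad).
It fails at once if the mug, the carton or the timer is moved over 20 mm or tipped (distance of any of mug, tea_carton, timer from where it was at the start of the episode above 0.02 m or angle between any of mug, tea_carton, timer's own z axis and vertical above 0.2 rad).
It also fails if it takes over 72 s, if anything falls off the work surface, if the arm or the gripper's body presses on something with over 40 N, if the wrist force passes 120 N, or if a joint passes its speed limit or range.

### The arm

A 6-joint arm with a two-finger parallel gripper is mounted at the origin on a cart in front of the work surface, level with it; the furniture and walls round the work are solid. World frame = base frame: x ahead of the robot, y to its left, z up, the work surface at z = 0. Lengths are in mm, angles in rad, forces in N, time in s.
With the tool pointing down it reaches from about 250 to 850 mm from the base axis. Payload 12.5 kg.
Tool frame: the origin (TCP) lies at the very end of the fingers, on their centre line; the grasp point (between the pads) lies 19 mm behind it; z points along the fingers, y is the line along which they close (so a half turn about z gives the same grasp; the last joint's range is limited). The gripper opens to 93 mm and grips with 3 to 60 N. Pads are 15 mm wide; open, the fingers measure 128 mm over their backs; the gripper's body (75 mm by 188 mm) begins 65 mm behind the grasp point.
Start: joints at [1.065, 0.351, 1.652, -0, 1.139, -0.085], TCP at [224.638, 502.018, 218.633] pointing down, gripper open.
Joint ranges: [-2.75, 2.75], [-0.79, 2.1], [0.01, 2.65], [-1.57, 4.71], [0.07, 3.14], [-2.87, 2.87]. Speed limits (rad/s): [2.22, 2.22, 2.79, 3.14, 3.14, 3.14].

### API

Orientations are given as a 3x3 rotation matrix whose columns are the frame's x, y, z axes.
In Python, from station import * gives the robot as it stands. The module is installed in compiled form; this text tells all that it offers.
- The arm moves only by the tool jog_arm, never from a script. Its arguments are lists of equal length, an entry for each row: "claw": the closure, from 0 (fully open) to 1 (shut); "xyz": the shift along the tool's x, y, z in mm, a list of three; "turn": the turn, a rotation vector about the tool's x, y, z in rad, a list of three. A call has 1 to 8 rows; each row shifts and turns the commanded pose from where the row before left it, along the tool's axes as they then stand; what a row does not reach is not made up. A row lasts 1/12 s, in which the tool goes at most 41.7 mm and 7.16 degrees, less where a joint would pass 70% of its speed; a pose out of reach is approached as far as the arm can. A call is refused whole if a number of a shift passes 41.7 or a number of a turn 0.125, either way. A call with a gripper value outside its range is refused whole. The fingers move at their own pace and stop on an object; "grip_force" is the grip in N (left out, the last holds). Time passes only in rows, so rows that do not move let the fingers close. It gives the time, the measured TCP pose, the force, the opening and the grip force at its end, in the units of the state.
- get_obs(): the state, without advancing time (a new reading comes with each control period).
- read_camera(name): name is "side" or "top"; returns a dict with "color" (420x560x3 uint8, red, green, blue), "fovy" (degrees; the focal length in pixels is half the picture's height over the tangent of half this angle, whatever the lens; pixels are square), "cx", "cy" (the principal point, pixels), "origin" and "attitude" of the camera in the world. Camera axes: x right, y down, z forward; pixel columns grow to the right and rows downward; lengths in mm; the calibration is good to about 2 mm. A picture is of the moment at which its call begins. There is no depth.
- finish_job(): hands the job in; it is judged then, once.
The state is a dict: "time_s": time; "qpos": joint angles; "qvel": joint speeds; "tau": joint torques, N m; "tcp_pos": TCP position; "ee_rot": TCP orientation; "ft_force": force on the tool from outside, world axes, zero at the start; "wrist_torque": the same for the moment, N m; "gripper_width": finger opening in mm; "finger_force": force on a finger pad.
Only numpy, scipy, OpenCV 4.12 (cv2) and the standard library are available. Lean on these libraries where they do the work, as an engineer would, in place of code of your own. Each camera call takes 0.05 s, during which the arm holds its last target. There are 200 camera calls.

## Working session

There is one attempt and no reset: what is moved stays moved. The work goes in short steps, Python scripts to look and compute and a tool call to move; the robot and the scene stay as the last step left them, time stands still between calls to the robot, and variables do not carry over. Pictures are saved under pics/ and viewed, at most 10 in all, crops included, and the job is handed in when it is done.

Besides the shell and the picture viewer there is one more tool, called as a command line: name --argument value ..., lists and objects as JSON in quotes. jog_arm: Moves the arm, as the interface text tells. Its arguments: {"type":"object","properties":{"claw":{"type":"array"},"xyz":{"type":"array"},"turn":{"type":"array"},"grip_force":{"type":"number"}},"required":["claw","xyz","turn"]}

```bash
mkdir -p pics
python3 - <<'E'
from station import *
import cv2, numpy as np
o=get_obs(); print({k:np.round(v,3).tolist() for k,v in o.items()})
for n in("side","top"):
    c=read_camera(n); cv2.imwrite(f"pics/{n}0.png",c["color"][:,:,::-1])
    print(n,c["fovy"],c["cx"],c["cy"],np.round(c["origin"],1),np.round(c["attitude"],4).tolist())
E
```

```text
{'time_s': 0.0, 'qpos': [1.065, 0.351, 1.652, -0.0, 1.139, -0.085], 'qvel': [0.001, 0.001, 0.001, -0.002, -0.0, 0.001], 'tau': [0.004, -49.733, -28.524, 0.07, 0.026, -0.0], 'tcp_pos': [224.461, 501.727, 218.103], 'ee_rot': [[-0.913, 0.408, -0.001], [0.408, 0.913, -0.001], [0.0, -0.001, -1.0]], 'ft_force': [0.081, 0.504, -0.076], 'wrist_torque': [0.087, 0.007, 0.006], 'finger_force': 0.0, 'gripper_width': 93.004}
side 52.77986383874656 279.2042867380225 216.30025539452484 [ 388.1 -706.2  525.3] [[0.9629, -0.1425, 0.2291], [-0.2687, -0.4312, 0.8613], [-0.0239, -0.8909, -0.4535]]
top 57.29698248523466 277.0480438546126 211.03116901111144 [491.2 130.4 916.3] [[-0.0068, -0.9917, 0.1287], [-0.9999, 0.0086, 0.0134], [-0.0144, -0.1286, -0.9916]]
```

View pics/top0.png

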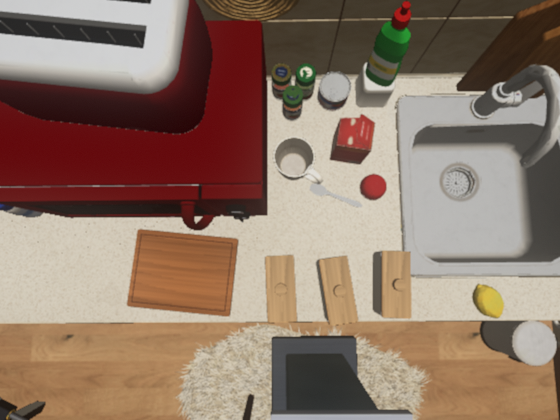

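View pics/side0.png

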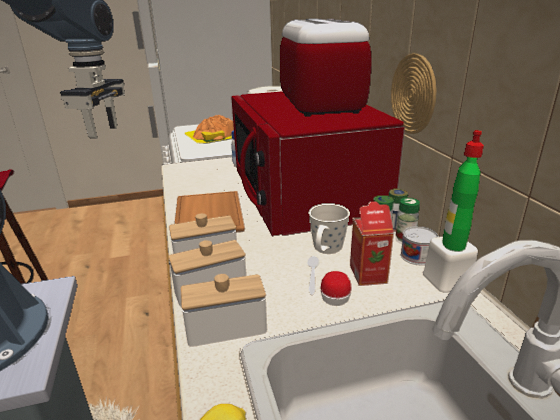

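The top view shows the board at about (184,272) and the caddy lids at about (281,289), (338,291) and (396,284), with the mug at (294,158), carton (353,138) and timer (374,186) behind. The side view confirms all three are closed and the microwave stands behind the board.

```bash
cat > h.py <<'E'
from station import *
import cv2, numpy as np
def ray(c,uv,z):
    f=c["color"].shape[0]/2/np.tan(np.radians(c["fovy"]/2))
    d=np.array(c["attitude"])@np.array([(uv[0]-c["cx"])/f,(uv[1]-c["cy"])/f,1])
    o=np.array(c["origin"]); return o+d*(z-o[2])/d[2]
def rects(c,boxes):
    hsv=cv2.cvtColor(c["color"],cv2.COLOR_RGB2HSV)
    for nm,(x0,y0,x1,y1),z in boxes:
        m=np.zeros(hsv.shape[:2],np.uint8)
        m[y0:y1,x0:x1]=cv2.inRange(hsv[y0:y1,x0:x1],(5,70,60),(25,255,255))
        m=cv2.morphologyEx(m,cv2.MORPH_OPEN,np.ones((3,3)))
        k=max(cv2.findContours(m,0,2)[0],key=cv2.contourArea)
        p=np.array([ray(c,q[0]+0.0,z)[:2] for q in k],np.float32)
        (cx,cy),(w,h),a=cv2.minAreaRect(p)
        if w<h:a+=90
        a=(a+90)%180-90
        print(nm,"ctr",round(cx,1),round(cy,1),"size",round(max(w,h)),round(min(w,h)),"long-axis deg from x",round(a,1))
E
python3 - <<'E'
from h import *
c=read_camera("top")
rects(c,[("board",(120,222,248,320),16),("a",(255,245,310,321),90),("b",(311,245,366,323),90),("c",(368,240,420,321),90)])
for nm,uv in(("a",(281,289)),("b",(339.5,291)),("c",(399,285))): print(nm,np.round(ray(c,uv,114),1))
for nm,uv,z in(("mugbot",(293,180),90),("timer",(374,200),30),("carton",(350,162),100)): print(nm,np.round(ray(c,uv,z)))
E
```

```text
board ctr 468.0 363.1 size 239 179 long-axis deg from x 84.0
a ctr 435.3 136.0 size 136 61 long-axis deg from x 2.3
b ctr 429.1 15.2 size 140 63 long-axis deg from x 8.4
c ctr 441.9 -106.9 size 138 61 long-axis deg from x -2.4
a [434.1 134.3 114. ]
b [429.3  14.7 114. ]
c [ 440.7 -107.   114. ]
mugbot [667. 106.  90.]
timer [630. -83.  30.]
carton [703. -18. 100.]
```

jog_arm --claw '[0,0,0,0,0,0,0,0]' --xyz '[[-31,-22.5,0],[-31,-22.5,0],[-31,-22.5,0],[-31,-22.5,0],[-31,-22.5,0],[-31,-22.5,0],[-31,-22.5,0],[-31,-22.5,0]]' --turn '[[0,0,0],[0,0,0],[0,0,0],[0,0,0],[0,0,0],[0,0,0],[0,0,0],[0,0,0]]' --grip_force 50

```text
time_s: 0.82
tcp_pos: [377.9, 234.7, 218.7]
ee_rot: [[-0.913, 0.408, 0.0], [0.408, 0.913, 0.0], [-0.0, 0.0, -1.0]]
ft_force: [0.7, 1.1, -0.5]
gripper_width: 93.4
finger_force: 0.0
```

jog_arm --claw '[0,0,0,0,0,0,0,0]' --xyz '[[-31,-22.5,0],[-31,-22.5,0],[-31,-22.5,0],[0,0,0],[0,0,0],[0,0,0],[0,0,0],[0,0,0]]' --turn '[[0,0,0],[0,0,0],[0,0,0],[0,0,-0.115],[0,0,-0.115],[0,0,-0.115],[0,0,-0.115],[0,0,0]]'

```text
time_s: 1.48
tcp_pos: [434.7, 136.7, 218.5]
ee_rot: [[-0.999, -0.044, -0.0], [-0.044, 0.999, -0.0], [0.0, -0.0, -1.0]]
ft_force: [-0.7, -0.6, -0.6]
gripper_width: 93.1
finger_force: 0.0
```

jog_arm --claw '[0,0,0,0,0,0,0,0]' --xyz '[[0,-1.5,30],[0,0,35],[0,0,35],[0,0,30],[0,0,25],[0,0,15],[0,0,7],[0,0,0]]' --turn '[[0,0,0],[0,0,0],[0,0,0],[0,0,0],[0,0,0],[0,0,0],[0,0,0],[0,0,0]]'

```text
time_s: 2.15
tcp_pos: [434.1, 135.2, 40.6]
ee_rot: [[-0.999, -0.037, -0.002], [-0.037, 0.999, -0.001], [0.002, -0.0, -1.0]]
ft_force: [0.1, -0.0, -0.3]
gripper_width: 93.1
finger_force: 0.0
```

jog_arm --claw '[1,1,1,1,1,1]' --xyz '[[0,0,0],[0,0,0],[0,0,0],[0,0,0],[0,0,0],[0,0,0]]' --turn '[[0,0,0],[0,0,0],[0,0,0],[0,0,0],[0,0,0],[0,0,0]]'

```text
time_s: 2.65
tcp_pos: [435.2, 135.3, 42.2]
ee_rot: [[-0.999, -0.039, 0.001], [-0.039, 0.999, 0.0], [-0.001, 0.0, -1.0]]
ft_force: [-1.0, -1.9, 6.7]
gripper_width: 61.8
finger_force: 50.0
```

jog_arm --claw '[1,1,1,1,1,1,1,1]' --xyz '[[0,0,-5],[0,0,-10],[0,0,-18],[0,0,-20],[0,0,-20],[0,0,-15],[0,0,-8],[0,0,0]]' --turn '[[0,0,0],[0,0,0],[0,0,0],[0,0,0],[0,0,0],[0,0,0],[0,0,0],[0,0,0]]'

```text
time_s: 3.32
tcp_pos: [435.4, 135.5, 139.3]
ee_rot: [[-0.999, -0.039, 0.003], [-0.039, 0.999, 0.001], [-0.003, 0.0, -1.0]]
ft_force: [0.6, 0.4, -5.0]
gripper_width: 61.6
finger_force: 50.0
```

jog_arm --claw '[1,1,1,1,1,1,1,1]' --xyz '[[0,0,0],[0,0,0],[0,0,0],[0,0,0],[0,0,0],[0,0,0],[0,0,0],[0,0,0]]' --turn '[[0,0.04,0],[0,0.06,0],[0,0.07,0],[0,0.07,0],[0,0.05,0],[0,0,0],[0,0,0],[0,0,0]]'

```text
time_s: 3.98
tcp_pos: [434.4, 135.3, 137.1]
ee_rot: [[-0.958, -0.039, -0.285], [-0.038, 0.999, -0.011], [0.285, -0.0, -0.958]]
ft_force: [-0.7, 0.2, -4.2]
gripper_width: 61.3
finger_force: 50.0
```

jog_arm --claw '[1,1,1,1,1,1,1,1]' --xyz '[[0,0,0],[0,0,0],[0,0,0],[0,0,0],[0,0,0],[0,0,0],[0,0,0],[0,0,0]]' --turn '[[0,0,0],[0,0,0],[0,0,0],[0,-0.05,0],[0,-0.07,0],[0,-0.07,0],[0,-0.06,0],[0,-0.04,0]]'

```text
time_s: 4.65
tcp_pos: [434.2, 135.3, 137.9]
ee_rot: [[-0.999, -0.039, 0.003], [-0.039, 0.999, 0.0], [-0.003, 0.0, -1.0]]
ft_force: [0.4, 0.4, -4.9]
gripper_width: 61.8
finger_force: 50.0
```

jog_arm --claw '[1,1,1,1,1,1]' --xyz '[[0,0,0],[0,0,0],[0,0,0],[0,0,0],[0,0,0],[0,0,0]]' --turn '[[0,0,0],[0,0,0],[0,0,0],[0,0,0],[0,0,0],[0,0,0]]'

```text
time_s: 5.15
tcp_pos: [435.0, 135.3, 137.5]
ee_rot: [[-0.999, -0.039, -0.001], [-0.039, 0.999, -0.0], [0.001, -0.0, -1.0]]
ft_force: [-0.0, 0.2, -5.7]
gripper_width: 61.7
finger_force: 50.0
```

```bash
cat > t.py <<'E'
from h import *
o=get_obs();R=np.array(o["ee_rot"])
print(o["time_s"],np.round(o["tcp_pos"],1),"F",np.round(o["ft_force"],2),"T",np.round(o["wrist_torque"],3),"tool-frame T",np.round(R.T@o["wrist_torque"],3),"zaxis",np.round(R[:,2],3),"w",o["gripper_width"])
E
python3 t.py
```

```text
5.15 [435.  135.3 137.5] F [-0.03  0.18 -5.68] T [ 0.022  0.053 -0.062] tool-frame T [-0.024  0.053  0.062] zaxis [-0.001 -0.    -1.   ] w 61.72070868289094
```

jog_arm --claw '[1,1,1,1,1,1,1,1]' --xyz '[[0,0,0],[0,0,0],[0,0,0],[0,0,0],[0,0,0],[0,0,0],[0,0,0],[0,0,0]]' --turn '[[0,-0.04,0],[0,-0.06,0],[0,-0.07,0],[0,-0.07,0],[0,-0.05,0],[0,0,0],[0,0,0],[0,0,0]]'

```text
time_s: 5.82
tcp_pos: [435.3, 135.4, 137.8]
ee_rot: [[-0.958, -0.039, 0.285], [-0.037, 0.999, 0.011], [-0.285, 0.0, -0.959]]
ft_force: [-0.5, -0.4, -5.0]
gripper_width: 61.7
finger_force: 50.0
```

jog_arm --claw '[1,1,1,1,1,1,1,1]' --xyz '[[0,0,0],[0,0,0],[0,0,0],[0,0,0],[0,0,0],[0,0,0],[0,0,0],[0,0,0]]' --turn '[[0,0,0],[0,0,0],[0,0,0],[0,0.05,0],[0,0.07,0],[0,0.07,0],[0,0.06,0],[0,0.04,0]]'

```text
time_s: 6.48
tcp_pos: [435.7, 135.4, 137.9]
ee_rot: [[-0.999, -0.039, -0.002], [-0.039, 0.999, 0.0], [0.002, 0.0, -1.0]]
ft_force: [-0.5, -0.8, -4.8]
gripper_width: 61.5
finger_force: 50.0
```

jog_arm --claw '[1,1,1,1,1,1]' --xyz '[[0,0,0],[0,0,0],[0,0,0],[0,0,0],[0,0,0],[0,0,0]]' --turn '[[0,0,0],[0,0,0],[0,0,0],[0,0,0],[0,0,0],[0,0,0]]'

```text
time_s: 6.98
tcp_pos: [434.6, 135.3, 137.7]
ee_rot: [[-0.999, -0.039, 0.0], [-0.039, 0.999, 0.0], [-0.0, 0.0, -1.0]]
ft_force: [-0.9, 0.4, -4.3]
gripper_width: 62.1
finger_force: 50.0
```

```bash
python3 t.py
```

```text
6.9833 [434.6 135.3 137.7] F [-0.89  0.36 -4.31] T [0.054 0.031 0.025] tool-frame T [-0.055  0.029 -0.025] zaxis [ 0.  0. -1.] w 62.09421553708729
```

```bash
cat > avg.py <<'E'
from h import *
v=[]
for i in range(12):
    read_camera("top"); o=get_obs(); v.append(np.array(o["ee_rot"]).T@o["wrist_torque"])
v=np.array(v); print("mean",np.round(v.mean(0),3),"sd",np.round(v.std(0),3))
E
python3 avg.py
```

```text
mean [-0.039 -0.006  0.012] sd [0.029 0.025 0.03 ]
```

jog_arm --claw '[1,1,1,1,1,1,1,1]' --xyz '[[0,0,0],[0,0,0],[0,0,0],[0,0,0],[0,0,0],[0,0,0],[0,0,0],[0,0,0]]' --turn '[[0,0.04,0],[0,0.06,0],[0,0.07,0],[0,0.07,0],[0,0.05,0],[0,0,0],[0,0,0],[0,0,0]]'

```text
time_s: 8.25
tcp_pos: [434.6, 135.3, 137.5]
ee_rot: [[-0.958, -0.039, -0.284], [-0.038, 0.999, -0.011], [0.285, -0.0, -0.959]]
ft_force: [0.4, -0.3, -4.9]
gripper_width: 61.8
finger_force: 50.0
```

jog_arm --claw '[1,1,1,1,1,1,1,1]' --xyz '[[0,0,0],[0,0,0],[0,0,0],[0,0,0],[0,0,0],[0,0,0],[0,0,0],[0,0,0]]' --turn '[[0,0,0],[0,0,0],[0,0,0],[0,0,0],[0,0,0],[0,0,0],[0,0,0],[0,0,0]]'

```text
time_s: 8.92
tcp_pos: [434.9, 135.3, 137.6]
ee_rot: [[-0.958, -0.039, -0.286], [-0.038, 0.999, -0.011], [0.286, 0.0, -0.958]]
ft_force: [0.5, -0.1, -4.1]
gripper_width: 61.5
finger_force: 50.0
```

jog_arm --claw '[1,1,1,1,1,1,1,1]' --xyz '[[0,0,0],[0,0,0],[0,0,0],[0,0,0],[0,0,0],[0,0,0],[0,0,0],[0,0,0]]' --turn '[[0,-0.05,0],[0,-0.07,0],[0,-0.07,0],[0,-0.06,0],[0,-0.04,0],[0,0,0],[0,0,0],[0,0,0]]'

```text
time_s: 9.58
tcp_pos: [435.1, 135.3, 137.7]
ee_rot: [[-0.999, -0.039, -0.001], [-0.039, 0.999, -0.0], [0.001, 0.0, -1.0]]
ft_force: [0.3, -0.4, -4.4]
gripper_width: 61.7
finger_force: 50.0
```

```bash
python3 avg.py; python3 t.py
```

```text
mean [-0.05   0.005  0.015] sd [0.032 0.025 0.028]
10.1833 [434.8 135.3 137.6] F [-0.03  0.29 -4.88] T [ 0.067 -0.007 -0.02 ] tool-frame T [-0.066 -0.01   0.02 ] zaxis [-0. -0. -1.] w 61.44582187605687
```

jog_arm --claw '[1,1,1,1,1,1,1,1]' --xyz '[[0,0,10],[0,0,20],[0,0,25],[0,0,20],[0,0,11],[0,0,6],[0,0,3.5],[0,0,0]]' --turn '[[0,0,0],[0,0,0],[0,0,0],[0,0,0],[0,0,0],[0,0,0],[0,0,0],[0,0,0]]'

```text
time_s: 10.85
tcp_pos: [434.8, 135.3, 42.3]
ee_rot: [[-0.999, -0.039, -0.0], [-0.039, 0.999, -0.0], [0.0, -0.0, -1.0]]
ft_force: [0.7, -0.4, -4.7]
gripper_width: 62.0
finger_force: 50.0
```

jog_arm --claw '[0,0,0,0,0,0]' --xyz '[[0,0,0],[0,0,0],[0,0,0],[0,0,0],[0,0,0],[0,0,0]]' --turn '[[0,0,0],[0,0,0],[0,0,0],[0,0,0],[0,0,0],[0,0,0]]'

```text
time_s: 11.35
tcp_pos: [435.0, 135.3, 42.3]
ee_rot: [[-0.999, -0.039, 0.0], [-0.039, 0.999, 0.0], [-0.0, 0.0, -1.0]]
ft_force: [0.4, -0.7, -0.5]
gripper_width: 92.1
finger_force: 0.0
```

jog_arm --claw '[0,0,0,0,0,0,0,0]' --xyz '[[0,0,-15],[0,0,-30],[0,0,-35],[0,0,-35],[2,-25,0],[3,-35,0],[3,-35,0],[2,-25,0]]' --turn '[[0,0,0],[0,0,0],[0,0,0],[0,0,0],[0,0,0],[0,0,0],[0,0,0],[0,0,0]]'

```text
time_s: 12.02
tcp_pos: [429.2, 13.1, 157.4]
ee_rot: [[-0.999, -0.039, 0.001], [-0.039, 0.999, -0.0], [-0.001, -0.0, -1.0]]
ft_force: [0.3, 0.0, -0.1]
gripper_width: 92.7
finger_force: 0.0
```

jog_arm --claw '[0,0,0,0]' --xyz '[[0,0,0],[0,0,0],[0,0,0],[0,0,0]]' --turn '[[0,0,-0.054],[0,0,-0.054],[0,0,0],[0,0,0]]'

```text
time_s: 12.35
tcp_pos: [429.6, 15.0, 157.2]
ee_rot: [[-0.989, -0.145, 0.0], [-0.145, 0.989, 0.0], [-0.0, -0.0, -1.0]]
ft_force: [-0.0, -0.1, -0.2]
gripper_width: 93.0
finger_force: 0.0
```

jog_arm --claw '[0,0,0,0,0,0,0,0]' --xyz '[[0,0,20],[0,0,30],[0,0,30],[0,0,20],[0,0,10],[0,0,5],[0,0,0],[0,0,0]]' --turn '[[0,0,0],[0,0,0],[0,0,0],[0,0,0],[0,0,0],[0,0,0],[0,0,0],[0,0,0]]'

```text
time_s: 13.02
tcp_pos: [429.9, 15.2, 42.5]
ee_rot: [[-0.989, -0.146, 0.0], [-0.146, 0.989, -0.0], [-0.0, -0.0, -1.0]]
ft_force: [0.0, -0.5, 0.9]
gripper_width: 93.0
finger_force: 0.0
```

jog_arm --claw '[1,1,1,1,1,1]' --xyz '[[0,0,0],[0,0,0],[0,0,0],[0,0,0],[0,0,0],[0,0,0]]' --turn '[[0,0,0],[0,0,0],[0,0,0],[0,0,0],[0,0,0],[0,0,0]]'

```text
time_s: 13.52
tcp_pos: [430.0, 14.9, 42.5]
ee_rot: [[-0.989, -0.147, 0.001], [-0.147, 0.989, -0.0], [-0.001, -0.0, -1.0]]
ft_force: [-0.2, -1.7, 4.0]
gripper_width: 61.6
finger_force: 50.0
```

jog_arm --claw '[1,1,1,1,1,1,1,1]' --xyz '[[0,0,-5],[0,0,-10],[0,0,-18],[0,0,-20],[0,0,-20],[0,0,-15],[0,0,-8],[0,0,0]]' --turn '[[0,0,0],[0,0,0],[0,0,0],[0,0,0],[0,0,0],[0,0,0],[0,0,0],[0,0,0]]'

```text
time_s: 14.18
tcp_pos: [430.0, 15.1, 139.3]
ee_rot: [[-0.989, -0.147, 0.002], [-0.147, 0.989, -0.0], [-0.002, -0.0, -1.0]]
ft_force: [-0.3, -0.3, -5.2]
gripper_width: 61.7
finger_force: 50.0
```

jog_arm --claw '[1,1,1,1,1,1,1,1]' --xyz '[[0,0,0],[0,0,0],[0,0,0],[0,0,0],[0,0,0],[0,0,0],[0,0,0],[0,0,0]]' --turn '[[0,0.04,0],[0,0.06,0],[0,0.07,0],[0,0.07,0],[0,0.05,0],[0,0,0],[0,0,0],[0,0,0]]'

```text
time_s: 14.85
tcp_pos: [429.0, 15.1, 137.5]
ee_rot: [[-0.948, -0.147, -0.283], [-0.141, 0.989, -0.042], [0.286, 0.0, -0.958]]
ft_force: [-1.0, -0.5, -4.5]
gripper_width: 61.6
finger_force: 50.0
```

jog_arm --claw '[1,1,1,1]' --xyz '[[0,0,0],[0,0,0],[0,0,0],[0,0,0]]' --turn '[[0,0,0],[0,0,0],[0,0,0],[0,0,0]]'

```text
time_s: 15.18
tcp_pos: [429.5, 15.0, 138.3]
ee_rot: [[-0.948, -0.147, -0.282], [-0.14, 0.989, -0.042], [0.285, -0.0, -0.958]]
ft_force: [-1.1, 0.5, -5.2]
gripper_width: 61.8
finger_force: 50.0
```

jog_arm --claw '[1,1,1,1,1,1,1,1]' --xyz '[[0,0,0],[0,0,0],[0,0,0],[0,0,0],[0,0,0],[0,0,0],[0,0,0],[0,0,0]]' --turn '[[0,-0.05,0],[0,-0.07,0],[0,-0.07,0],[0,-0.06,0],[0,-0.04,0],[0,0,0],[0,0,0],[0,0,0]]'

```text
time_s: 15.85
tcp_pos: [429.8, 15.0, 138.3]
ee_rot: [[-0.989, -0.147, -0.001], [-0.147, 0.989, -0.0], [0.001, -0.0, -1.0]]
ft_force: [0.7, 0.5, -5.6]
gripper_width: 61.4
finger_force: 50.0
```

```bash
python3 avg.py
```

```text
mean [-0.056  0.064 -0.013] sd [0.028 0.027 0.027]
```

jog_arm --claw '[1,1,1,1,1,1,1,1]' --xyz '[[0,0,0],[0,0,0],[0,0,0],[0,0,0],[0,0,0],[0,0,0],[0,0,0],[0,0,0]]' --turn '[[0,-0.04,0],[0,-0.06,0],[0,-0.07,0],[0,-0.07,0],[0,-0.05,0],[0,0,0],[0,0,0],[0,0,0]]'

```text
time_s: 17.12
tcp_pos: [430.0, 15.0, 138.4]
ee_rot: [[-0.948, -0.147, 0.282], [-0.141, 0.989, 0.042], [-0.285, -0.0, -0.959]]
ft_force: [0.5, 0.5, -4.3]
gripper_width: 62.1
finger_force: 50.0
```

jog_arm --claw '[1,1,1,1]' --xyz '[[0,0,0],[0,0,0],[0,0,0],[0,0,0]]' --turn '[[0,0,0],[0,0,0],[0,0,0],[0,0,0]]'

```text
time_s: 17.45
tcp_pos: [429.7, 15.1, 138.1]
ee_rot: [[-0.948, -0.147, 0.283], [-0.141, 0.989, 0.042], [-0.286, -0.0, -0.958]]
ft_force: [0.3, -0.4, -4.2]
gripper_width: 61.5
finger_force: 50.0
```

jog_arm --claw '[1,1,1,1,1,1,1,1]' --xyz '[[0,0,0],[0,0,0],[0,0,0],[0,0,0],[0,0,0],[0,0,0],[0,0,0],[0,0,0]]' --turn '[[0,0.05,0],[0,0.07,0],[0,0.07,0],[0,0.06,0],[0,0.04,0],[0,0,0],[0,0,0],[0,0,0]]'

```text
time_s: 18.12
tcp_pos: [429.3, 15.1, 138.0]
ee_rot: [[-0.989, -0.147, 0.001], [-0.147, 0.989, 0.0], [-0.001, 0.0, -1.0]]
ft_force: [0.3, -0.3, -4.5]
gripper_width: 61.6
finger_force: 50.0
```

```bash
python3 avg.py; python3 t.py
```

```text
mean [-0.051 -0.064  0.002] sd [0.037 0.022 0.021]
18.7167 [429.5  15.  138.1] F [ 0.14 -0.17 -5.18] T [ 0.112 -0.034  0.008] tool-frame T [-0.106 -0.05  -0.008] zaxis [ 0.  0. -1.] w 61.84126290172122
```

jog_arm --claw '[1,1,1,1,1,1,1,1]' --xyz '[[0,0,-15],[0,0,-20],[0,0,-15],[-2,10,0],[-4,20,0],[-6,30,0],[-6,30,0],[-6,30,0]]' --turn '[[0,0,0],[0,0,0],[0,0,0],[0,0,0],[0,0,0],[0,0,0],[0,0,0],[0,0,0]]'

```text
time_s: 19.38
tcp_pos: [435.1, 139.0, 187.3]
ee_rot: [[-0.989, -0.146, -0.001], [-0.146, 0.989, -0.0], [0.001, 0.0, -1.0]]
ft_force: [0.9, -0.2, -3.9]
gripper_width: 61.8
finger_force: 50.0
```

jog_arm --claw '[1,1,1,1,1,1,1,1]' --xyz '[[-6,30,0],[-6,30,0],[-6,30,0],[-6,30,0],[-6,28,0],[-5,16,0],[-3,8,0],[0,0,0]]' --turn '[[0,0,0],[0,0,0],[0,0,0],[0,0,0],[0,0,0],[0,0,0],[0,0,0],[0,0,0]]'

```text
time_s: 20.05
tcp_pos: [447.6, 314.3, 187.1]
ee_rot: [[-0.989, -0.148, -0.001], [-0.148, 0.989, -0.0], [0.001, -0.0, -1.0]]
ft_force: [-0.6, 0.4, -4.3]
gripper_width: 61.7
finger_force: 50.0
```

jog_arm --claw '[1,1,1,1,1,1,1]' --xyz '[[0,0,0],[0,0,0],[0,0,0],[0,0,0],[0,0,0],[0,0,0],[0,0,0]]' --turn '[[0,0,0.06],[0,0,0.07],[0,0,0.07],[0,0,0.05],[0,0,0],[0,0,0],[0,0,0]]'

```text
time_s: 20.63
tcp_pos: [448.0, 312.4, 188.0]
ee_rot: [[-0.995, 0.101, -0.0], [0.101, 0.995, -0.0], [0.0, -0.0, -1.0]]
ft_force: [1.5, 0.3, -4.8]
gripper_width: 61.8
finger_force: 50.0
```

```bash
python3 - <<'E'
from h import *
c=read_camera("top"); cv2.imwrite("pics/top1.png",c["color"][:,:,::-1])
c=read_camera("side"); cv2.imwrite("pics/side1.png",c["color"][:,:,::-1])
E
python3 t.py
```

```text
20.7333 [448.  312.7 188. ] F [ 1.09  0.63 -5.25] T [-0.037 -0.041 -0.048] tool-frame T [ 0.033 -0.045  0.048] zaxis [-0. -0. -1.] w 61.892592847805155
```

View pics/top1.png

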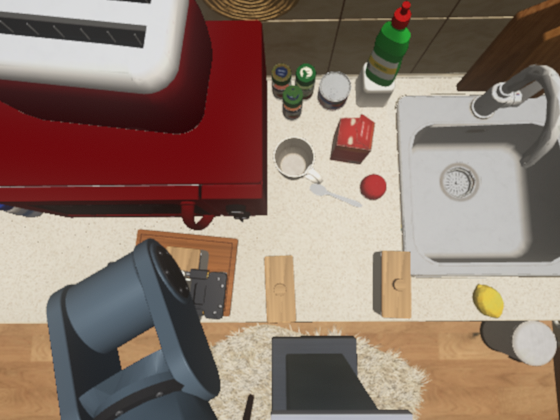

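View pics/side1.png

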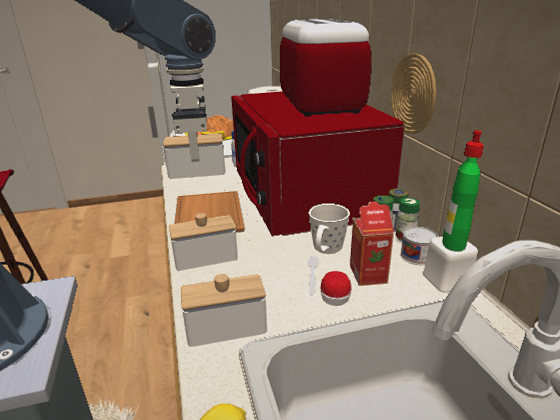

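Caddy b hangs closed at about (193,155) in the side view, over the board and clear of the microwave handle at (197,220) in the top view. Caddies a and c stand where they were.

jog_arm --claw '[1,1,1,1,1,1,1,1]' --xyz '[[0,0,15],[0,0,28],[0,0,30],[0,0,25],[0,0,16],[0,0,9],[0,0,4],[0,0,0]]' --turn '[[0,0,0],[0,0,0],[0,0,0],[0,0,0],[0,0,0],[0,0,0],[0,0,0],[0,0,0]]'

```text
time_s: 21.4
tcp_pos: [448.1, 312.9, 61.0]
ee_rot: [[-0.995, 0.102, -0.0], [0.102, 0.995, -0.0], [0.0, -0.0, -1.0]]
ft_force: [-0.3, 0.9, -5.3]
gripper_width: 61.7
finger_force: 50.0
```

jog_arm --claw '[1,1,1,1]' --xyz '[[0,0,1],[0,0,0.5],[0,0,0],[0,0,0]]' --turn '[[0,0,0],[0,0,0],[0,0,0],[0,0,0]]'

```text
time_s: 21.73
tcp_pos: [448.4, 313.1, 60.3]
ee_rot: [[-0.995, 0.103, 0.001], [0.103, 0.995, 0.001], [-0.001, 0.001, -1.0]]
ft_force: [-0.1, -0.2, -4.6]
gripper_width: 61.8
finger_force: 50.0
```

jog_arm --claw '[1,1,1,1]' --xyz '[[0,0,1],[0,0,0.7],[0,0,0],[0,0,0]]' --turn '[[0,0,0],[0,0,0],[0,0,0],[0,0,0]]'

```text
time_s: 22.07
tcp_pos: [448.3, 313.1, 58.5]
ee_rot: [[-0.995, 0.103, 0.001], [0.103, 0.995, 0.0], [-0.001, 0.0, -1.0]]
ft_force: [-3.0, -1.3, 4.6]
gripper_width: 61.7
finger_force: 50.0
```

jog_arm --claw '[0,0,0,0,0,0,0,0]' --xyz '[[0,0,0],[0,0,0],[0,0,0],[0,0,0],[0,0,0],[0,0,0],[0,0,0],[0,0,0]]' --turn '[[0,0,0],[0,0,0],[0,0,0],[0,0,0],[0,0,0],[0,0,0],[0,0,0],[0,0,0]]'

```text
time_s: 22.73
tcp_pos: [448.1, 312.9, 57.9]
ee_rot: [[-0.995, 0.103, -0.0], [0.103, 0.995, -0.0], [0.0, -0.0, -1.0]]
ft_force: [-0.6, 0.3, -1.2]
gripper_width: 92.6
finger_force: 0.0
```

jog_arm --claw '[0,0,0,0,0,0]' --xyz '[[0,0,-12],[0,0,-18],[0,0,-14],[0,0,-7.5],[0,0,0],[0,0,0]]' --turn '[[0,0,0],[0,0,0],[0,0,0],[0,0,0],[0,0,0],[0,0,0]]'

```text
time_s: 23.23
tcp_pos: [448.1, 313.0, 109.7]
ee_rot: [[-0.995, 0.103, 0.001], [0.103, 0.995, 0.0], [-0.0, 0.0, -1.0]]
ft_force: [0.2, 0.3, -0.7]
gripper_width: 92.8
finger_force: 0.0
```

jog_arm --claw '[1,1,1,1,1,1,1,1]' --xyz '[[0,0,0],[0,0,0],[0,0,0],[0,0,0],[0,0,0],[0,0,0],[0,0,0],[0,0,0]]' --turn '[[0,0,0],[0,0,0],[0,0,0],[0,0,0],[0,0,0],[0,0,0],[0,0,0],[0,0,0]]' --grip_force 15

```text
time_s: 23.9
tcp_pos: [448.0, 313.0, 109.4]
ee_rot: [[-0.995, 0.103, -0.0], [0.103, 0.995, -0.0], [0.0, -0.0, -1.0]]
ft_force: [-0.8, -0.1, 0.1]
gripper_width: 44.2
finger_force: 0.0
```

jog_arm --claw '[1,1,1,1]' --xyz '[[0,0,0],[0,0,0],[0,0,0],[0,0,0]]' --turn '[[0,0,0],[0,0,0],[0,0,0],[0,0,0]]'

```text
time_s: 24.23
tcp_pos: [448.1, 312.9, 109.4]
ee_rot: [[-0.995, 0.103, -0.0], [0.103, 0.995, -0.0], [0.0, -0.0, -1.0]]
ft_force: [0.0, 0.4, -0.1]
gripper_width: 24.5
finger_force: 15.0
```

jog_arm --claw '[1,1,1,1,1,1,1,1]' --xyz '[[0,0,-5],[0,0,-10],[0,0,-15],[0,0,-12],[0,0,-8],[0,0,0],[0,10,0],[0,20,0]]' --turn '[[0,0,0],[0,0,0],[0,0,0],[0,0,0],[0,0,0],[0,0,0],[0,0,0],[0,0,0]]'

```text
time_s: 24.9
tcp_pos: [451.0, 342.3, 159.1]
ee_rot: [[-0.995, 0.104, -0.001], [0.104, 0.995, -0.001], [0.001, -0.001, -1.0]]
ft_force: [0.9, 0.4, 0.5]
gripper_width: 24.3
finger_force: 15.0
```

jog_arm --claw '[1,1,1,1,1,1]' --xyz '[[0,25,0],[0,25,0],[0,18,0],[0,9,0],[0,0,0],[0,0,0]]' --turn '[[0,0,0],[0,0,0],[0,0,0],[0,0,0],[0,0,0],[0,0,0]]'

```text
time_s: 25.4
tcp_pos: [458.6, 419.1, 158.6]
ee_rot: [[-0.995, 0.102, -0.001], [0.102, 0.995, -0.001], [0.001, -0.001, -1.0]]
ft_force: [0.6, -0.5, -1.5]
gripper_width: 24.2
finger_force: 15.0
```

```bash
python3 - <<'E'
from h import *
c=read_camera("side"); cv2.imwrite("pics/side2.png",cv2.resize(c["color"][60:270,120:400,::-1],None,fx=2,fy=2))
E
python3 t.py
```

```text
25.45 [458.8 418.7 158.9] F [ 0.35  0.35 -1.42] T [0.043 0.041 0.038] tool-frame T [-0.038  0.045 -0.038] zaxis [-0.001 -0.001 -1.   ] w 24.31330244056704
```

View pics/side2.png

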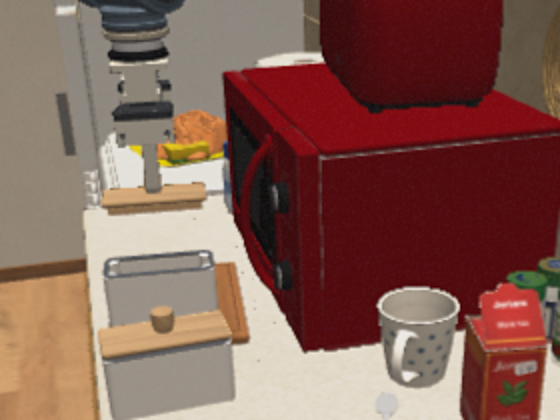

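The crop shows the open caddy standing on the board at about (160,285), and the lid level in the gripper at (155,197). Next I lower the lid onto the board.

jog_arm --claw '[1,1,1,1,1,1,1,1]' --xyz '[[0,0,15],[0,0,25],[0,0,28],[0,0,22],[0,0,14],[0,0,8],[0,0,4],[0,0,0]]' --turn '[[0,0,0],[0,0,0],[0,0,0],[0,0,0],[0,0,0],[0,0,0],[0,0,0],[0,0,0]]'

```text
time_s: 26.12
tcp_pos: [459.1, 418.8, 43.3]
ee_rot: [[-0.995, 0.103, -0.0], [0.103, 0.995, -0.0], [0.0, -0.0, -1.0]]
ft_force: [0.3, 0.1, 0.5]
gripper_width: 24.3
finger_force: 15.0
```

jog_arm --claw '[1,1,1]' --xyz '[[0,0,1],[0,0,0.5],[0,0,0]]' --turn '[[0,0,0],[0,0,0],[0,0,0]]'

```text
time_s: 26.37
tcp_pos: [459.4, 419.6, 42.8]
ee_rot: [[-0.995, 0.103, 0.001], [0.103, 0.995, 0.001], [-0.001, 0.001, -1.0]]
ft_force: [0.2, -0.1, 0.1]
gripper_width: 24.4
finger_force: 15.0
```

jog_arm --claw '[1,1,1]' --xyz '[[0,0,0.8],[0,0,0.4],[0,0,0]]' --turn '[[0,0,0],[0,0,0],[0,0,0]]'

```text
time_s: 26.62
tcp_pos: [459.3, 419.6, 41.4]
ee_rot: [[-0.995, 0.103, 0.001], [0.103, 0.995, 0.0], [-0.001, 0.001, -1.0]]
ft_force: [-0.1, -1.1, 5.1]
gripper_width: 24.8
finger_force: 15.0
```

jog_arm --claw '[0.45,0.45,0.45,0.45,0.45,0.45]' --xyz '[[0,0,0],[0,0,0],[0,0,0],[0,0,0],[0,0,0],[0,0,0]]' --turn '[[0,0,0],[0,0,0],[0,0,0],[0,0,0],[0,0,0],[0,0,0]]'

```text
time_s: 27.12
tcp_pos: [459.0, 419.4, 40.7]
ee_rot: [[-0.995, 0.103, -0.0], [0.103, 0.995, -0.0], [0.0, -0.0, -1.0]]
ft_force: [-0.4, -0.6, -0.6]
gripper_width: 50.7
finger_force: 0.0
```

jog_arm --claw '[0.45,0.45,0.45,0.45,0.45,0.45,0.45,0.45]' --xyz '[[0,0,-10],[0,0,-20],[0,0,-30],[0,0,-35],[0,0,-35],[0,0,-35],[0,0,-20],[0,0,0]]' --turn '[[0,0,0],[0,0,0],[0,0,0],[0,0,0],[0,0,0],[0,0,0],[0,0,0],[0,0,0]]'

```text
time_s: 27.78
tcp_pos: [460.4, 420.5, 231.7]
ee_rot: [[-0.995, 0.103, 0.007], [0.103, 0.995, 0.005], [-0.006, 0.006, -1.0]]
ft_force: [-0.1, 0.3, 0.1]
gripper_width: 51.2
finger_force: 0.0
```

jog_arm --claw '[0.45,0.45,0.45,0.45,0.45,0.45,0.45,0.45]' --xyz '[[20,0,0],[35,0,0],[35,0,0],[35,0,0],[35,0,0],[25,0,0],[10,0,0],[0,0,0]]' --turn '[[0,0,0],[0,0,0],[0,0,0],[0,0,0],[0,0,0],[0,0,0],[0,0,0],[0,0,0]]'

```text
time_s: 28.45
tcp_pos: [263.5, 439.5, 225.7]
ee_rot: [[-0.995, 0.1, -0.0], [0.1, 0.995, -0.0], [0.0, -0.0, -1.0]]
ft_force: [0.5, -0.6, 0.5]
gripper_width: 51.1
finger_force: 0.0
```

```bash
python3 - <<'E'
from h import *
c=read_camera("top"); cv2.imwrite("pics/top3.png",c["color"][:,:,::-1])
rects(c,[("a",(255,245,310,321),90),("c",(368,240,420,321),90)])
c=read_camera("side"); cv2.imwrite("pics/side3.png",cv2.resize(c["color"][90:350,120:400,::-1],None,fx=2,fy=2))
E
python3 t.py
```

```text
a ctr 435.1 137.6 size 136 61 long-axis deg from x 2.3
c ctr 441.9 -107.0 size 138 61 long-axis deg from x -2.4
28.55 [265.7 439.4 225.7] F [-0.16 -0.66 -0.51] T [-0.002  0.055 -0.046] tool-frame T [0.007 0.054 0.046] zaxis [ 0.  0. -1.] w 51.26730547045623
```

View pics/top3.png

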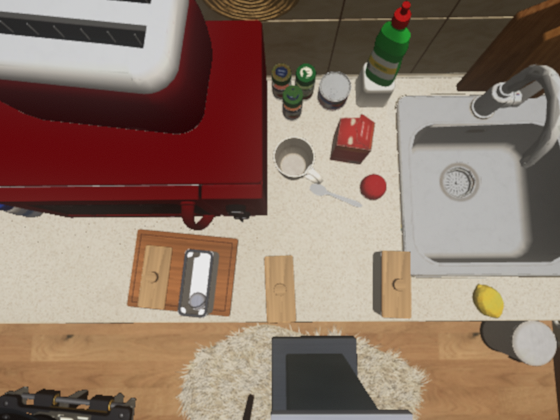

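View pics/side3.png

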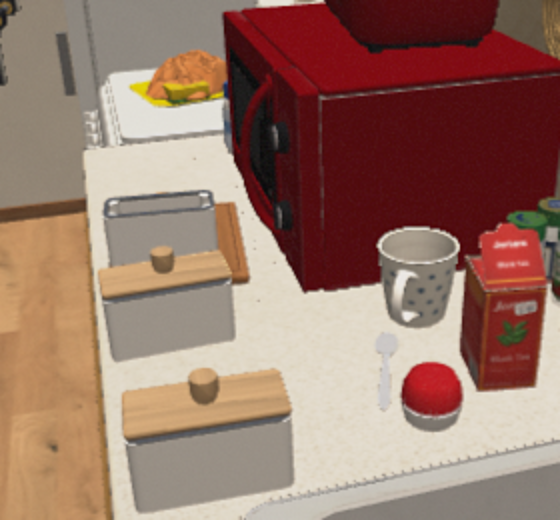

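The top view shows the open caddy on the board at (197,282) with the steel ball visible at (197,298), and the lid flat, knob up, at (154,277). Caddies a and c are closed and in place, the bystanders are untouched, and the arm is clear.

```bash
python3 -c "
from station import *
print(finish_job())"
```

```text
the job is handed in; nothing more can be done
None
```

Caddy b was the one that rattled: it now stands open on the board with the ball inside and its lid flat beside it, knob up. Caddy a was rocked and put back within about 2 mm, caddy c was never lifted, and the job is handed in.

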